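# Start the hold-down screw of a tube shaker

## Task

Start the crank screw that will hold the rack bar down on the shaker, without cross-threading it: turn it backward (counter-clockwise seen from above) until the thread drops, then forward (clockwise) one full turn from there, no further. Finish still gripping the crank's knob with the fingers, holding the screw still where it is; leave the bottle, jar and tray around the shaker alone.

Things in the scene. Friction and masses are not known exactly. Their poses are not given: they have to be found in the camera images.
- crank_knob: grey upright crank knob, a cylinder 21 mm in diameter, 50 mm tall, spinning freely on its pin: gripped by its sides from above, it can be led round in a circle without turning the gripper. Origin at its centre, half-way up. It stands on the end of the black crank arm, 52 mm from the screw's axis, its foot 2 mm above the arm's top. Nothing within its circle is higher than the arm
- hub (a point): centre of the top face of the crank's black hub (38 mm in diameter), level with the top of the arm, on the upright screw axis; 27 mm below the knob's centre. It rises and sinks with the screw
- crank (a joint): angle of the crank, rad, growing counter-clockwise seen from above (backward, unscrewing); at 0 the arm points along the shaker's +x axis, full turns add up. Turning takes about 0.05 N m, 1 to 2 N at the knob. Screw and crank weigh 0.35 to 0.5 kg in all and can rise and sink. Once dropped and turned forward, the screw winds in and sinks 8 mm per turn with under 1 mm of play, for about 1.8 turns
- boss (a point): top centre of the fixed threaded boss under the bar, 20 mm below bar. The screw lies loose on its coarse right-hand thread. Turned backward it climbs 1.3 mm per rad, then, under one turn from the start at an unknown angle, slips off the thread's end and drops 8 mm by its weight; a gripper clamping the knob carries that weight (4 N) and must lower it. Turned back further, it climbs again
- bar (a point): centre of the top face of the fixed steel hold-down bar (45 x 264 x 10 mm, long along the shaker's y), on the screw axis, 156 mm above the table. The shaker is a white box 250 x 290 mm, 81 mm high, with an aluminium platform carrying two white tube racks under the bar's ends; tube caps reach 165 mm above the table. The point's axes are the shaker's, z up
- gel_bottle: loose bottle with black cap, 64 mm in diameter, 150 mm tall, beside the shaker; origin under its foot. Bystander
- specimen_jar: loose jar with red lid, 68 mm in diameter, 75 mm tall, beside the shaker; origin under its foot. Bystander
- swab_tray: loose open white tray 100 x 160 x 45 mm behind the shaker; origin under its floor. Bystander

How it is judged:
By the outcome, as a careful person would: the job done as asked, in the order asked, and still so for the second after the job is handed in, while the arm keeps its last pose, push and grip.
It also fails if it takes over 64 s, if anything falls off the work surface, if the arm or the gripper's body presses on something with over 40 N, if the wrist force passes 120 N, or if a joint passes its speed limit or range.

## Robot

A 7-joint arm with a two-finger parallel gripper is mounted at the origin on the work surface. World frame = base frame: x ahead of the robot, y to its left, z up, the work surface at z = 0. Lengths are in m, angles in rad, forces in N, time in s.
With the tool pointing down it reaches from about 0.425 to 0.925 m from the base axis. Payload 6.8 kg.
Tool frame: the origin (TCP) lies at the very end of the fingers, on their centre line; the grasp point (between the pads) lies 19 mm behind it; y points along the fingers, z is the direction in which the jaws open and shut, and the axes are right-handed (so a half turn about y gives the same grasp; the last joint's range is limited). The gripper opens to 85 mm and grips with 20 to 120 N. Pads are 22 mm wide; open, the fingers measure 114 mm over their backs; the gripper's body (76 mm by 85 mm) begins 54 mm behind the grasp point. The pads swing forward as they close: fully open they stand 13 mm farther back than shut.
Start: joints at [-1.414, 0.477, 0.022, 1.555, -0.011, 1.109, -0.083], TCP at [0.177, 0.651, 0.231] pointing down, gripper open.
Joint ranges: [-2.96, 2.96], [-0.34, 2.1], [-1.41, 1.46], [0.24, 2.44], [-1.37, 4.51], [0.17, 1.92], [-2.96, 2.96]. Speed limits (rad/s): [2.39, 2.39, 3.14, 3.14, 3.14, 3.14, 3.14].

## Interface

Orientations are given as a unit quaternion [w, x, y, z].
In Python, from station import * gives the robot as it stands.
- The arm moves only by the shell command python3 -m jog 'ROWS' [OPENING] [FORCE]. ROWS is JSON, a list of rows, each a list of 2 entries, a list of its own where there are three numbers: the shift along the tool's x, y, z in mm, then the turn about the tool's y in rad. A call has 1 to 20 rows; each row is the pose to reach, as a shift and turn from the pose commanded when the call began, along the tool's axes at that moment; what a row does not reach only later rows make up. A row lasts 1/12 s, in which the tool goes at most 41.7 mm and 7.16 degrees, less where a joint would pass 70% of its speed; a pose out of reach is approached as far as the arm can. A call with a gripper value outside its range is refused whole. OPENING is the finger opening in mm, from 0 to 85.4, set as the call begins (- or left out, the last holds). The fingers move at their own pace and stop on an object; FORCE is the grip in N (left out, the last holds). Time passes only in rows, so rows that repeat a pose let the fingers close. It gives the time, the measured TCP pose, the force and the opening at its end, in the units of the state.
- get_obs(): the state, without advancing time (a new reading comes with each control period).
- read_camera(name): name is "scene" or "side" or "wrist"; returns a dict with "img" (384x512x3 uint8, red, green, blue), "depth" (384x512 float32, m along the optical axis (not along the pixel's ray), 0 where there is no reading), "fx", "fy", "cx", "cy" (pixels), "rvec" (rotation vector, rad) and "tvec" (3), from world to camera coordinates, as OpenCV has them. Camera axes: x right, y down, z forward; pixel columns grow to the right and rows downward; lengths in m; the calibration is good to about 2 mm. A picture is of the moment at which its call begins.
- hand_in(): hands the job in, once; it reports no verdict.
The state is a dict: "t": time; "q": joint angles; "joint_vel": joint speeds; "joint_torque": joint torques, N m; "eef_pos": TCP position; "tool_rot": TCP orientation; "contact_force": force on the tool from outside, world axes, zero at the start; "torque": the same for the moment, N m; "gripper_width": opening from 0.0 (shut) to 1.0 (fully open).
Only numpy, scipy, OpenCV 4.12 (cv2) and the standard library are available. Lean on these libraries where they do the work, as an engineer would, in place of code of your own. Each camera call takes 0.05 s, during which the arm holds its last target.

## Working session

There is one attempt and no reset: what is moved stays moved. The work goes in short steps, Python scripts to look and compute and a shell command to move; the robot and the scene stay as the last step left them, time stands still between calls to the robot, and variables do not carry over. Pictures are saved under pics/ and viewed, and the job is handed in when it is done.

```bash
ls; mkdir -p pics; cat > h.py <<'E'
from station import *
import numpy as np, cv2
def cam(n,save=None):
    c=read_camera(n)
    if save: cv2.imwrite('pics/'+save+'.png',c['img'][...,::-1])
    R=cv2.Rodrigues(np.array(c['rvec'],float))[0]; c['R']=R; c['t']=np.array(c['tvec'],float).reshape(3)
    return c
def world(c):
    h,w=c['depth'].shape; v,u=np.mgrid[:h,:w]; d=c['depth']
    P=np.stack([(u-c['cx'])/c['fx']*d,(v-c['cy'])/c['fy']*d,d],-1)
    return (P-c['t'])@c['R']
def proj(c,p):
    q=c['R']@np.array(p)+c['t']; return c['fx']*q[0]/q[2]+c['cx'],c['fy']*q[1]/q[2]+c['cy']
E
python3 - <<'E'
from h import *
o=get_obs(); print(o)
for n in ['scene','side','wrist']:
    c=cam(n,n+'0'); np.save('pics/%s0.npy'%n,world(c)); print(n,-c['R'].T@c['t'])
E
```

```text
pics
{'t': 0.0, 'q': array([-1.41409572,  0.47780815,  0.02231332,  1.55644621, -0.01152946,
        1.10932073, -0.08308717]), 'joint_vel': array([ 0.0004187 , -0.0013615 , -0.00017099, -0.00024453, -0.00048699,
       -0.00035697,  0.0010246 ]), 'joint_torque': array([ 3.33486760e-04, -5.96466100e+01,  1.60843939e+00, -2.81184608e+01,
        1.24968082e-02,  9.78285796e-03, -5.21581626e-06]), 'eef_pos': array([0.1764928 , 0.65089723, 0.23032202]), 'tool_rot': array([-0.70026596,  0.7015738 , -0.09338353,  0.09328071]), 'contact_force': array([-0.5465696 ,  0.52802955, -1.3003961 ]), 'torque': array([ 0.05678096, -0.01494057, -0.00621131]), 'gripper_width': 1.0000442051310192}
scene [1.15713062 0.52532368 1.06502569]
side [ 0.09544739 -0.5808616   0.7265149 ]
wrist [0.10331164 0.67129848 0.37302519]
```

View pics/scene0.png

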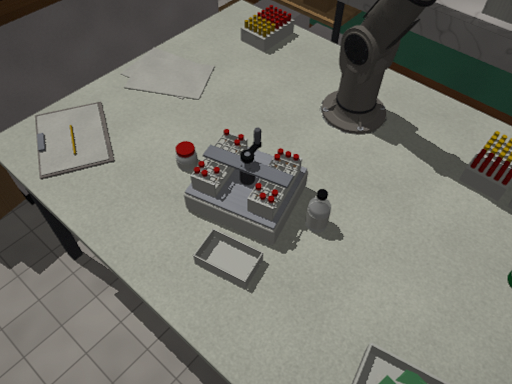

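View pics/side0.png

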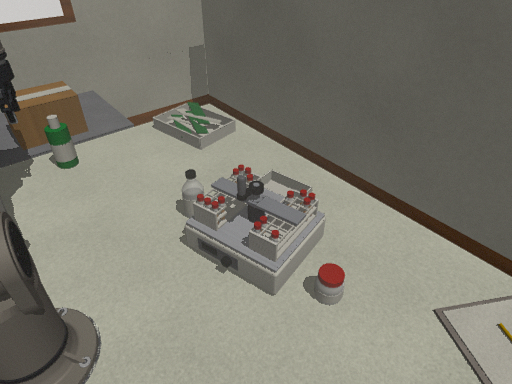

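View pics/wrist0.png

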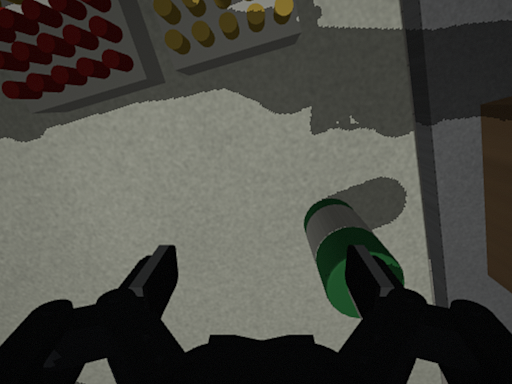

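The scene view shows the knob near (258,133) and the hub near (247,157). In the side view the knob is near (241,182) and the hub near (257,188). I'll enlarge both.

```bash
python3 - <<'E'
import cv2,numpy as np
a=cv2.imread('pics/scene0.png')[110:210,180:340]; b=cv2.imread('pics/side0.png')[155:255,180:340]
cv2.imwrite('pics/z0.png',cv2.resize(np.vstack([a]),None,fx=5,fy=5,interpolation=cv2.INTER_CUBIC))
cv2.imwrite('pics/z1.png',cv2.resize(b,None,fx=5,fy=5,interpolation=cv2.INTER_CUBIC))
for n in ['scene','side']:
    W=np.load('pics/%s0.npy'%n); m=(W[...,2]>.17)&(W[...,2]<.3)&(W[...,0]>.4)&(W[...,0]<1)&(abs(W[...,1])<.5)
    v,u=np.nonzero(m); print(n,len(u),[(int(x),int(y),*np.round(W[y,x],3)) for x,y in list(zip(u,v))[::max(1,len(u)//25)]])
E
```

```text
scene 356 [(255, 128, np.float64(0.506), np.float64(-0.036), np.float64(0.25)), (257, 130, np.float64(0.507), np.float64(-0.029), np.float64(0.248)), (255, 132, np.float64(0.516), np.float64(-0.028), np.float64(0.247)), (253, 134, np.float64(0.514), np.float64(-0.037), np.float64(0.233)), (259, 135, np.float64(0.508), np.float64(-0.02), np.float64(0.236)), (256, 137, np.float64(0.515), np.float64(-0.025), np.float64(0.23)), (254, 139, np.float64(0.518), np.float64(-0.029), np.float64(0.222)), (253, 141, np.float64(0.508), np.float64(-0.042), np.float64(0.198)), (259, 142, np.float64(0.507), np.float64(-0.021), np.float64(0.207)), (256, 144, np.float64(0.513), np.float64(-0.026), np.float64(0.2)), (260, 145, np.float64(0.508), np.float64(-0.016), np.float64(0.2)), (253, 147, np.float64(0.528), np.float64(-0.024), np.float64(0.202)), (256, 148, np.float64(0.523), np.float64(-0.018), np.float64(0.198)), (247, 150, np.float64(0.545), np.float64(-0.031), np.float64(0.198)), (246, 151, np.float64(0.549), np.float64(-0.031), np.float64(0.197)), (246, 152, np.float64(0.553), np.float64(-0.02
[... 1841 characters left out ...]
), (256, 190, np.float64(0.545), np.float64(-0.038), np.float64(0.195)), (247, 191, np.float64(0.523), np.float64(-0.031), np.float64(0.198)), (238, 192, np.float64(0.495), np.float64(-0.032), np.float64(0.209)), (255, 192, np.float64(0.544), np.float64(-0.035), np.float64(0.187)), (246, 193, np.float64(0.516), np.float64(-0.035), np.float64(0.198)), (238, 194, np.float64(0.497), np.float64(-0.03), np.float64(0.201)), (256, 194, np.float64(0.545), np.float64(-0.038), np.float64(0.182)), (255, 195, np.float64(0.55), np.float64(-0.029), np.float64(0.171)), (239, 197, np.float64(0.495), np.float64(-0.037), np.float64(0.197)), (237, 199, np.float64(0.494), np.float64(-0.029), np.float64(0.187))]
```

View pics/z0.png

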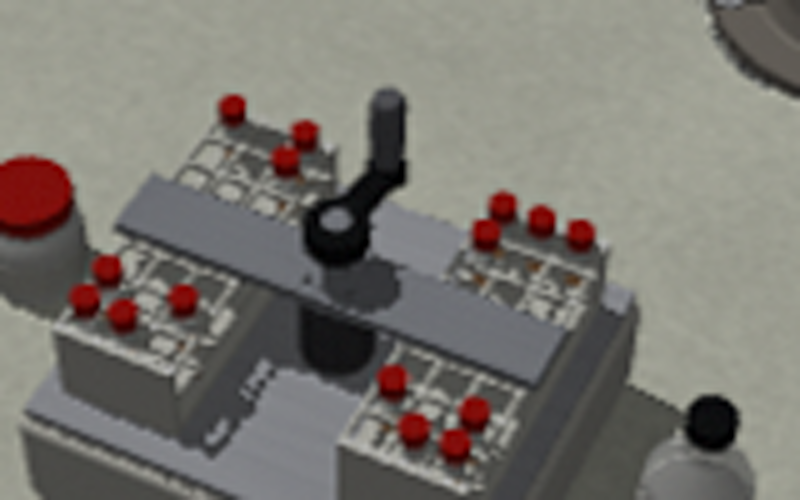

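View pics/z1.png

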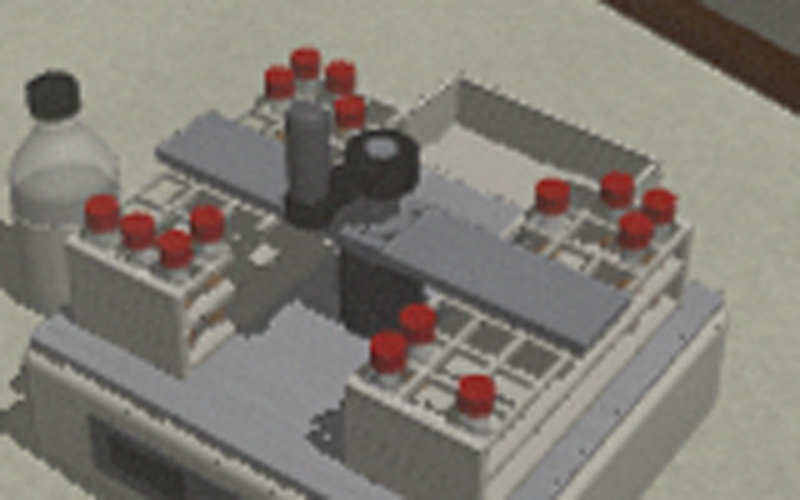

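```bash
cat >> h.py <<'E'
from scipy.optimize import least_squares
from scipy.spatial.transform import Rotation as Ro
def fit(P,r):
    f=lambda p: np.hypot(P[:,0]-p[0],P[:,1]-p[1])-r
    return least_squares(f,P[:,:2].mean(0),loss='soft_l1',f_scale=.002).x
def tool():
    o=get_obs(); w,x,y,z=o['tool_rot']; return o,Ro.from_quat([x,y,z,w]).as_matrix()
E
python3 - <<'E'
from h import *
for n in ['scene','side']:
    W=np.load('pics/%s0.npy'%n).reshape(-1,3)
    k=W[(W[:,2]>.208)&(W[:,2]<.245)&(abs(W[:,0]-.505)<.04)&(abs(W[:,1]+.03)<.04)]
    top=W[(W[:,2]>.243)&(W[:,2]<.26)&(abs(W[:,0]-.505)<.04)&(abs(W[:,1]+.03)<.04)]
    hub=W[(W[:,2]>.192)&(W[:,2]<.206)&(np.hypot(W[:,0]-.556,W[:,1]+.022)<.022)]
    print(n,'knob',fit(k,.0105),len(k),'top',top.mean(0),top[:,2].max(),'hub',hub.mean(0),np.median(hub[:,2]),(hub[:,:2].max(0)+hub[:,:2].min(0))/2)
    bar=W[(W[:,2]>.150)&(W[:,2]<.162)&(np.hypot(W[:,0]-.556,W[:,1]+.022)<.16)]
    print('bar',np.median(bar[:,2]),cv2.minAreaRect(bar[:,:2].astype(np.float32)))
o,R=tool(); print(R.round(3))
E
```

```text
scene knob [ 0.50605188 -0.03006641] 74 top [ 0.50960821 -0.02721142  0.24878772] 0.25401375454598923 hub [ 0.55766555 -0.02000547  0.19783954] 0.19790357590368046 [ 0.55597011 -0.02032298]
bar 0.15666196849647346 ((0.5663976073265076, -0.018563151359558105), (0.18994809687137604, 0.26439738273620605), 15.397496223449707)
side knob [ 0.50556225 -0.03175959] 114 top [ 0.50312572 -0.03482869  0.24758706] 0.2510284526367143 hub [ 0.55435905 -0.02658159  0.19733548] 0.19744363833600537 [ 0.5546014  -0.02440662]
bar 0.15577814089461547 ((0.5529606938362122, -0.02597464621067047), (0.18791049718856812, 0.2643716037273407), 17.282203674316406)
[[ 0.965 -0.     0.262]
 [-0.262 -0.001  0.965]
 [ 0.    -1.    -0.001]]
```

```bash
python3 -m jog '[[[30,-30,-20],0],[[60,-60,-45],0],[[95,-85,-70],0],[[130,-85,-95],0],[[165,-85,-120],0],[[200,-85,-145],0],[[235,-85,-170],0],[[270,-85,-195],0],[[300,-85,-220],0],[[330,-85,-245],0],[[350,-85,-270],0],[[350,-85,-270],0]]' 85; python3 -c "
from h import *
print(get_obs()['q'].round(3))"
```

```text
t: 1.15
eef_pos: [0.4476, 0.2917, 0.3164]
tool_rot: [-0.7, 0.701, -0.096, 0.097]
contact_force: [0.5, -1.5, -0.3]
gripper_width: 0.997
[-0.897  0.168  0.231  1.796 -0.038  1.183  0.642]
```

```bash
python3 -m jog '[[[15,0,-30],0],[[30,0,-60],0],[[45,0,-90],0],[[60,0,-120],0],[[75,0,-150],0],[[90,0,-180],0],[[103,0,-210],0],[[116,0,-240],0],[[128,0,-265],0],[[136,0,-285],0],[[140,0,-296],0],[[140,0,-296],0],[[140,0,-296],0]]'; python3 - <<'E'
from h import *
o,R=tool(); print(o['q'].round(3),o['eef_pos'],R.round(3))
for n in ['scene','side','wrist']:
    c=cam(n,n+'1')
    print(n,proj(c,[.5058,-.031,.25]),proj(c,[.5558,-.0225,.198]))
E
```

```text
t: 2.23
eef_pos: [0.5012, -0.0229, 0.3161]
tool_rot: [0.701, -0.701, 0.094, -0.094]
contact_force: [0.5, 1.4, 0.0]
gripper_width: 0.995
[-0.514  0.106  0.48   1.877 -0.054  1.171  1.289] [ 0.50122535 -0.022934    0.3161242 ] [[ 0.965 -0.     0.263]
 [-0.263  0.     0.965]
 [-0.001 -1.     0.   ]]
scene (np.float64(256.6071190567943), np.float64(128.79558745401218)) (np.float64(246.63579081554457), np.float64(153.66531163630103))
side (np.float64(240.8159369672736), np.float64(175.78102417448596)) (np.float64(255.30834281256776), np.float64(184.2858013889143))
wrist (np.float64(250.34755174940622), np.float64(214.54638782418112)) (np.float64(274.01520426526946), np.float64(238.44714396530821))
```

View pics/wrist1.png

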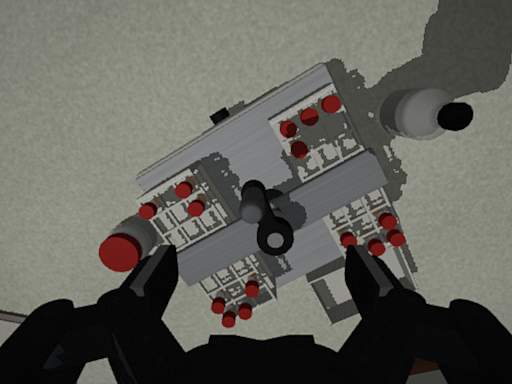

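The wrist view shows the knob top near (252,210) and the hub centre near (275,238), close to what I projected from the other cameras. I'll zoom in to refine both.

```bash
python3 - <<'E'
from h import *
a=cv2.imread('pics/wrist1.png')[160:270,200:330]
cv2.imwrite('pics/z2.png',cv2.resize(a,None,fx=5,fy=5,interpolation=cv2.INTER_CUBIC))
c=cam('wrist');W=world(c).reshape(-1,3)
k=W[(W[:,2]>.243)&(W[:,2]<.257)&(np.hypot(W[:,0]-.5058,W[:,1]+.031)<.03)]
hub=W[(W[:,2]>.192)&(W[:,2]<.206)&(np.hypot(W[:,0]-.5558,W[:,1]+.0225)<.023)]
for p in(k,hub): print(len(p),p.mean(0),cv2.minEnclosingCircle(p[:,:2].astype(np.float32)))
bar=W[(W[:,2]>.152)&(W[:,2]<.161)&(np.hypot(W[:,0]-.556,W[:,1]+.022)<.15)]
print(len(bar),cv2.minAreaRect(bar[:,:2].astype(np.float32)))
E
```

```text
475 [ 0.50365551 -0.02914454  0.24810679] ((0.5051256418228149, -0.02975449152290821), 0.010248555801808834)
1099 [ 0.55373957 -0.02120553  0.19760812] ((0.5536803007125854, -0.02214641310274601), 0.021179398521780968)
7918 ((0.5548920631408691, -0.021598130464553833), (0.18116487562656403, 0.2637939155101776), 15.103861808776855)
```

View pics/z2.png

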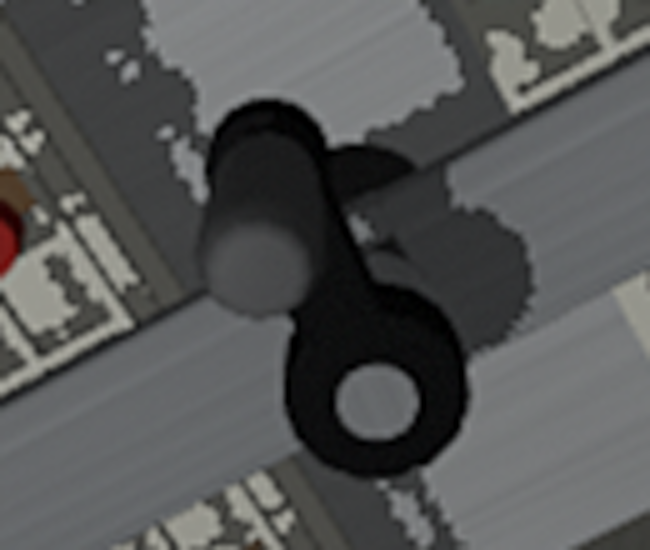

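```bash
python3 -m jog '[[[5,0,-6],0],[[5,0,-6],0],[[5,0,-6],0]]'; python3 -m jog '[[[0,20,0],0],[[0,40,0],0],[[0,40,0],0],[[0,40,0],0]]';
```

```text
t: 2.68
eef_pos: [0.5049, -0.0304, 0.3163]
tool_rot: [-0.701, 0.701, -0.094, 0.094]
contact_force: [-0.4, 0.3, -0.3]
gripper_width: 0.995
t: 3.02
eef_pos: [0.5041, -0.0301, 0.2759]
tool_rot: [-0.701, 0.701, -0.094, 0.093]
contact_force: [-0.6, 0.3, 0.8]
gripper_width: 0.995
```

```bash
python3 -m jog '[[[0,20,0],0],[[0,40,0],0],[[0,60,0],0],[[0,67,0],0],[[0,67,0],0],[[0,67,0],0]]'; python3 -m jog '[[[0,0,0],0],[[0,0,0],0],[[0,0,0],0],[[0,0,0],0],[[0,0,0],0]]' 30 25;python3 -c "
from h import *
cam('wrist','wrist2');cam('side','side2')
a=cv2.imread('pics/wrist2.png');b=cv2.imread('pics/side2.png')[130:280,160:360]
cv2.imwrite('pics/z3.png',cv2.resize(b,None,fx=4,fy=4,interpolation=cv2.INTER_CUBIC))"
```

```text
t: 3.52
eef_pos: [0.5054, -0.0302, 0.2104]
tool_rot: [0.701, -0.701, 0.093, -0.094]
contact_force: [0.1, 0.3, 0.3]
gripper_width: 0.992
t: 3.93
eef_pos: [0.5049, -0.0301, 0.2097]
tool_rot: [0.701, -0.701, 0.093, -0.094]
contact_force: [0.5, 0.5, 0.6]
gripper_width: 0.351
```

View pics/wrist2.png

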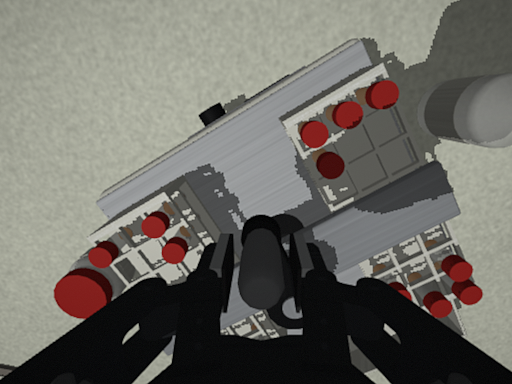

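View pics/z3.png

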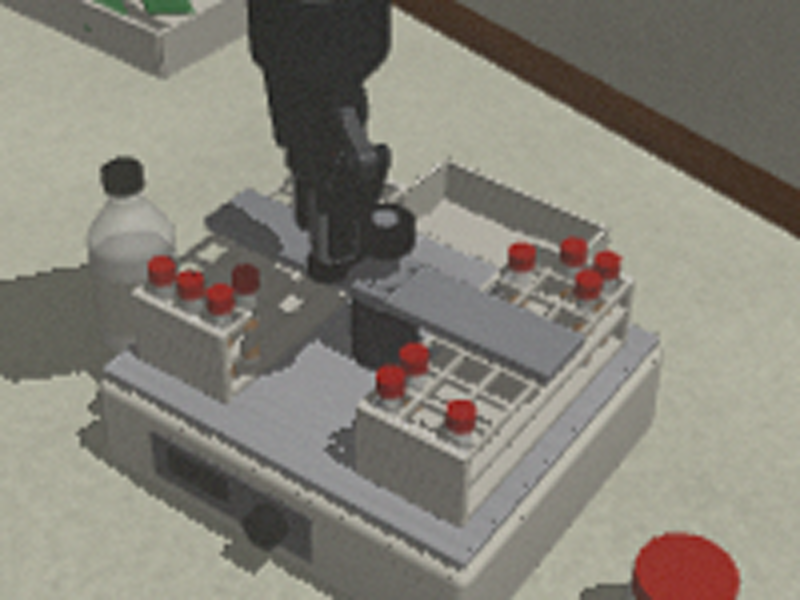

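The knob sits centred between the pads, and the hub is visible in the side view, so that view can monitor the screw's height. Closing now.

```bash
python3 -m jog '[[[0,0,0],0],[[0,0,0],0],[[0,0,0],0],[[0,0,0],0],[[0,0,0],0]]' 0 25;python3 -c "
from h import *
o=get_obs();print(o['contact_force'],o['torque'],o['eef_pos'])
for i in range(4):
  c=cam('side');W=world(c);v,u=np.nonzero((W[...,2]>.185)&(W[...,2]<.215)&(np.hypot(W[...,0]-.5555,W[...,1]+.0225)<.017));print(len(u),np.median(W[v,u,2]),get_obs()['contact_force'].round(2))"
```

```text
t: 4.45
eef_pos: [0.5046, -0.0302, 0.2094]
tool_rot: [0.701, -0.701, 0.093, -0.093]
contact_force: [-0.3, -0.3, 2.4]
gripper_width: 0.241
[-0.31259751 -0.28267411  2.43570976] [-0.12860291  0.20155822 -0.02084432] [ 0.5046493  -0.03017888  0.20936495]
88 0.19747620276336642 [-0.37 -0.64  1.84]
88 0.19753741154958226 [-0.92 -0.93  2.05]
83 0.19758357175148997 [-1.37 -0.24  3.48]
88 0.19751849589940104 [-1.88 -0.94  2.83]
```

```bash
cat > tab.py <<'E'
import numpy as np,sys
a0=float(sys.argv[1]); n=int(sys.argv[2]); st=float(sys.argv[3]); r=float(sys.argv[4]) if len(sys.argv)>4 else 1.3; m=int(sys.argv[5]) if len(sys.argv)>5 else 3
# calls of m rows; st deg per row (+ = ccw); a0 world crank angle; r mm per rad rise
for i in range(n):
    b=a0+i*m*st; p=lambda a:52*np.array([np.cos(np.radians(a+15.2)),np.sin(np.radians(a+15.2))])
    print(round(b+m*st,1),[[[round(x,1),round(-r*np.radians(j*st),2),round(z,1)],0] for j in range(1,m+1) for x,z in [p(b+j*st)-p(b)]])
E
python3 tab.py 188.4 24 5
cat > st.py <<'E'
from h import *
F=[];Z=[]
c=cam('side');W=world(c);m=(W[...,2]>.180)&(W[...,2]<.215)&(np.hypot(W[...,0]-.5555,W[...,1]+.0225)<.017)
o=get_obs();e=o['eef_pos'];d=(e[:2]-[.5555,-.0225])*1e3
print('hubz %.2f n%d'%(np.median(W[...,2][m])*1e3,m.sum()),'ang %.1f r %.1f z %.2f'%(np.degrees(np.arctan2(d[1],d[0]))%360,np.hypot(*d),e[2]*1e3),'F',o['contact_force'].round(2),'t %.1f'%o['t'], 'g %.3f'%o['gripper_width'])
E
```

```text
203.4 [[[np.float64(2.0), np.float64(-0.11), np.float64(-4.1)], 0], [[np.float64(4.3), np.float64(-0.23), np.float64(-8.0)], 0], [[np.float64(7.0), np.float64(-0.34), np.float64(-11.6)], 0]]
218.4 [[[np.float64(3.0), np.float64(-0.11), np.float64(-3.4)], 0], [[np.float64(6.3), np.float64(-0.23), np.float64(-6.6)], 0], [[np.float64(9.8), np.float64(-0.34), np.float64(-9.4)], 0]]
233.4 [[[np.float64(3.8), np.float64(-0.11), np.float64(-2.5)], 0], [[np.float64(7.7), np.float64(-0.23), np.float64(-4.7)], 0], [[np.float64(11.9), np.float64(-0.34), np.float64(-6.6)], 0]]
248.4 [[[np.float64(4.3), np.float64(-0.11), np.float64(-1.5)], 0], [[np.float64(8.7), np.float64(-0.23), np.float64(-2.6)], 0], [[np.float64(13.2), np.float64(-0.34), np.float64(-3.3)], 0]]
263.4 [[[np.float64(4.5), np.float64(-0.11), np.float64(-0.3)], 0], [[np.float64(9.1), np.float64(-0.23), np.float64(-0.2)], 0], [[np.float64(13.6), np.float64(-0.34), np.float64(0.3)], 0]]
278.4 [[[np.float64(4.5), np.float64(-0.11), np.float64(0.9)], 0], [[np.float64(8.8), np.float64(-0.23), np.float64(2.1)], 0], [[np.float64(13.0), 
[... 2779 characters left out ...]
np.float64(-4.7), np.float64(-0.23), np.float64(-7.7)], 0], [[np.float64(-6.6), np.float64(-0.34), np.float64(-11.9)], 0]]
518.4 [[[np.float64(-1.5), np.float64(-0.11), np.float64(-4.3)], 0], [[np.float64(-2.6), np.float64(-0.23), np.float64(-8.7)], 0], [[np.float64(-3.3), np.float64(-0.34), np.float64(-13.2)], 0]]
533.4 [[[np.float64(-0.3), np.float64(-0.11), np.float64(-4.5)], 0], [[np.float64(-0.2), np.float64(-0.23), np.float64(-9.1)], 0], [[np.float64(0.3), np.float64(-0.34), np.float64(-13.6)], 0]]
548.4 [[[np.float64(0.9), np.float64(-0.11), np.float64(-4.5)], 0], [[np.float64(2.1), np.float64(-0.23), np.float64(-8.8)], 0], [[np.float64(3.8), np.float64(-0.34), np.float64(-13.0)], 0]]
```

```bash
python3 -m jog '[[[2,-0.1,-4.1],0],[[4.3,-0.2,-8],0],[[7,-0.3,-11.6],0],[[7,-0.3,-11.6],0],[[7,-0.3,-11.6],0]]' >/dev/null; python3 st.py;  python3 -m jog '[[[3,-0.1,-3.4],0],[[6.3,-0.2,-6.6],0],[[9.8,-0.3,-9.4],0],[[9.8,-0.3,-9.4],0],[[9.8,-0.3,-9.4],0]]'>/dev/null; python3 st.py
```

```text
hubz 198.31 n39 ang 204.7 r 51.3 z 209.71 F [ 1.72 -1.29  1.33] t 5.1 g 0.238
hubz 197.57 n4 ang 219.6 r 51.3 z 209.96 F [1.86 1.49 1.25] t 5.6 g 0.233
```

```bash
cat > st.py <<'E'
from h import *
s=''
for n in ('side','scene'):
    c=cam(n);W=world(c);m=(W[...,2]>.180)&(W[...,2]<.215)&(np.hypot(W[...,0]-.5555,W[...,1]+.0225)<.017)
    s+='%s %.1f n%d '%(n,np.median(W[...,2][m])*1e3 if m.any() else 0,m.sum())
o=get_obs();e=o['eef_pos'];d=(e[:2]-[.5555,-.0225])*1e3
print(s,'ang %.1f r %.1f z %.2f'%(np.degrees(np.arctan2(d[1],d[0]))%360,np.hypot(*d),e[2]*1e3),'F',o['contact_force'].round(2),'t %.1f'%o['t'], 'g %.3f'%o['gripper_width'])
E
python3 -m jog '[[[3.8,-0.1,-2.5],0],[[7.7,-0.2,-4.7],0],[[11.9,-0.3,-6.6],0],[[11.9,-0.3,-6.6],0],[[11.9,-0.3,-6.6],0]]' >/dev/null; python3 st.py;  python3 -m jog '[[[4.3,-0.1,-1.5],0],[[8.7,-0.2,-2.6],0],[[13.2,-0.3,-3.3],0],[[13.2,-0.3,-3.3],0],[[13.2,-0.3,-3.3],0]]'>/dev/null; python3 st.py
```

```text
side 192.0 n6 scene 199.8 n87  ang 234.7 r 51.4 z 210.31 F [ 1.5   1.25 -0.09] t 6.1 g 0.240
side 198.2 n53 scene 200.0 n85  ang 249.5 r 51.6 z 210.57 F [1.29 3.18 1.46] t 6.6 g 0.234
```

```bash
python3 -m jog '[[[4.5,-0.1,-0.3],0],[[9.1,-0.2,-0.2],0],[[13.6,-0.3,0.3],0],[[13.6,-0.3,0.3],0],[[13.6,-0.3,0.3],0]]' >/dev/null; python3 st.py;  python3 -m jog '[[[4.5,-0.1,0.9],0],[[8.8,-0.2,2.1],0],[[13,-0.3,3.8],0],[[13,-0.3,3.8],0],[[13,-0.3,3.8],0]]'>/dev/null; python3 st.py
```

```text
side 199.4 n84 scene 200.6 n85  ang 264.6 r 51.7 z 210.78 F [2.32 5.35 1.4 ] t 7.1 g 0.239
side 199.6 n93 scene 200.6 n86  ang 278.9 r 51.9 z 211.00 F [-0.48  5.09  1.39] t 7.7 g 0.238
```

```bash
python3 -m jog '[[[4.1,-0.1,2.2],0],[[8,-0.2,4.7],0],[[11.6,-0.3,7.6],0],[[11.6,-0.3,7.6],0],[[11.6,-0.3,7.6],0]]' >/dev/null; python3 st.py;  python3 -m jog '[[[3.4,-0.1,3],0],[[6.6,-0.2,6.3],0],[[9.4,-0.3,9.8],0],[[9.4,-0.3,9.8],0],[[9.4,-0.3,9.8],0]]'>/dev/null; python3 st.py
```

```text
side 199.6 n98 scene 200.9 n83  ang 294.7 r 52.0 z 211.45 F [-0.76  3.14  2.34] t 8.2 g 0.240
side 200.2 n97 scene 201.4 n85  ang 310.0 r 52.2 z 211.78 F [-1.58  2.37  2.41] t 8.7 g 0.238
```

```bash
python3 -m jog '[[[2.5,-0.1,3.8],0],[[4.7,-0.2,7.7],0],[[6.6,-0.3,11.9],0],[[6.6,-0.3,11.9],0],[[6.6,-0.3,11.9],0]]' >/dev/null; python3 st.py;  python3 -m jog '[[[1.5,-0.1,4.3],0],[[2.6,-0.2,8.7],0],[[3.3,-0.3,13.2],0],[[3.3,-0.3,13.2],0],[[3.3,-0.3,13.2],0]]'>/dev/null; python3 st.py
```

```text
side 200.5 n97 scene 201.6 n87  ang 325.1 r 52.4 z 212.09 F [-2.17  1.05  2.89] t 9.2 g 0.240
side 200.7 n98 scene 201.9 n84  ang 339.9 r 52.6 z 212.34 F [-2.32  1.65  3.28] t 9.7 g 0.237
```

```bash
python3 -m jog '[[[0.3,-0.1,4.5],0],[[0.1,-0.2,9.1],0],[[-0.5,-0.4,13.6],0],[[-0.5,-0.4,13.6],0],[[-0.5,-0.4,13.6],0]]' >/dev/null; python3 st.py;  python3 -m jog '[[[-0.9,-0.1,4.5],0],[[-2.1,-0.2,8.8],0],[[-3.8,-0.4,13],0],[[-3.8,-0.4,13],0],[[-3.8,-0.4,13],0]]'>/dev/null; python3 st.py
```

```text
side 201.3 n97 scene 202.0 n45  ang 355.1 r 52.7 z 212.74 F [-1.34  1.63  3.25] t 10.2 g 0.236
side 201.5 n97 scene 201.1 n3  ang 9.7 r 52.8 z 213.14 F [-3.02  0.28  3.45] t 10.8 g 0.240
```

```bash
python3 -m jog '[[[-2.2,-0.1,4.1],0],[[-4.6,-0.2,8],0],[[-7.4,-0.4,11.5],0],[[-7.4,-0.4,11.5],0],[[-7.4,-0.4,11.5],0]]' >/dev/null; python3 st.py;  python3 -m jog '[[[-3,-0.1,3.4],0],[[-6.3,-0.2,6.6],0],[[-9.8,-0.4,9.4],0],[[-9.8,-0.4,9.4],0],[[-9.8,-0.4,9.4],0]]'>/dev/null; python3 st.py
```

```text
side 200.6 n95 scene 204.1 n1  ang 25.0 r 52.5 z 213.03 F [ 0.68  0.27 -3.86] t 11.3 g 0.237
side 201.6 n94 scene 201.9 n1  ang 39.5 r 52.6 z 213.80 F [-0.5   2.12 -4.32] t 11.8 g 0.236
```

Fz flipped from +3.4 N (resting on the thread) to −3.9 N (hanging in the grip) between 9.7° and 25°, so the thread end lies there. Next I lower the screw onto the thread.

```bash
python3 -m jog '[[[0,1.5,0],0],[[0,3,0],0],[[0,4.5,0],0],[[0,6,0],0],[[0,6.5,0],0],[[0,6.5,0],0],[[0,6.5,0],0]]'|grep force; python3 st.py;  python3 -m jog '[[[0,0.3,0],0],[[0,0.6,0],0],[[0,0.6,0],0]]'|grep force; python3 st.py;python3 -m jog '[[[0,0.3,0],0],[[0,0.6,0],0],[[0,0.6,0],0]]'|grep force; python3 st.py
```

```text
contact_force: [-0.3, 1.8, -4.7]
side 195.3 n94 scene 194.1 n2  ang 38.8 r 52.6 z 207.42 F [ 1.22  2.46 -4.14] t 12.5 g 0.242
contact_force: [0.5, 1.3, -4.2]
side 194.8 n92 scene 196.1 n2  ang 38.9 r 52.6 z 206.79 F [ 0.06  0.65 -3.8 ] t 12.8 g 0.235
contact_force: [-0.1, 0.7, -2.7]
side 194.4 n91 scene 194.9 n1  ang 38.8 r 52.6 z 206.34 F [ 0.13  0.86 -3.21] t 13.2 g 0.240
```

Still mostly hanging, and contact is expected at about z 205.8.

```bash
python3 -m jog '[[[0,0.3,0],0],[[0,0.5,0],0],[[0,0.5,0],0]]'|grep force; python3 st.py;  python3 -m jog '[[[0,0.3,0],0],[[0,0.5,0],0],[[0,0.5,0],0]]'|grep force; python3 st.py
```

```text
contact_force: [-0.0, 0.5, 0.8]
side 194.3 n87 scene 196.0 n1  ang 38.6 r 52.7 z 206.11 F [-0.5   1.52  0.68] t 13.5 g 0.237
contact_force: [-1.7, 0.9, 5.1]
side 194.2 n94 scene 197.7 n1  ang 38.4 r 52.8 z 205.90 F [-1.02  0.27  5.22] t 13.9 g 0.239
```

```bash
sed -i 's/round(x,1),/float(round(x,1)),float(/; s/round(-r\*np.radians(j\*st),2),round(z,1)/round(-r*np.radians(j*st),2)),float(round(z,1))/' tab.py; python3 tab.py 39 12 -7.5 1.27 4
```

```text
9.0 [[[5.2, 0.17, -4.3], 0], [[9.9, 0.33, -9.3], 0], [[13.8, 0.5, -14.9], 0], [[17.0, 0.66, -20.9], 0]]
-21.0 [[[2.4, 0.17, -6.4], 0], [[3.9, 0.33, -13.0], 0], [[4.5, 0.5, -19.8], 0], [[4.3, 0.66, -26.6], 0]]
-51.0 [[[-1.1, 0.17, -6.7], 0], [[-3.1, 0.33, -13.2], 0], [[-5.9, 0.5, -19.4], 0], [[-9.6, 0.66, -25.2], 0]]
-81.0 [[[-4.3, 0.17, -5.2], 0], [[-9.3, 0.33, -9.9], 0], [[-14.9, 0.5, -13.8], 0], [[-20.9, 0.66, -17.0], 0]]
-111.0 [[[-6.4, 0.17, -2.4], 0], [[-13.0, 0.33, -3.9], 0], [[-19.8, 0.5, -4.5], 0], [[-26.6, 0.66, -4.3], 0]]
-141.0 [[[-6.7, 0.17, 1.1], 0], [[-13.2, 0.33, 3.1], 0], [[-19.4, 0.5, 5.9], 0], [[-25.2, 0.66, 9.6], 0]]
-171.0 [[[-5.2, 0.17, 4.3], 0], [[-9.9, 0.33, 9.3], 0], [[-13.8, 0.5, 14.9], 0], [[-17.0, 0.66, 20.9], 0]]
-201.0 [[[-2.4, 0.17, 6.4], 0], [[-3.9, 0.33, 13.0], 0], [[-4.5, 0.5, 19.8], 0], [[-4.3, 0.66, 26.6], 0]]
-231.0 [[[1.1, 0.17, 6.7], 0], [[3.1, 0.33, 13.2], 0], [[5.9, 0.5, 19.4], 0], [[9.6, 0.66, 25.2], 0]]
-261.0 [[[4.3, 0.17, 5.2], 0], [[9.3, 0.33, 9.9], 0], [[14.9, 0.5, 13.8], 0], [[20.9, 0.66, 17.0], 0]]
-291.0 [[[6.4, 0.17, 2.4], 0], [[13.0, 0.33, 3.9], 0], [[19.8, 0.5, 4.5], 0], [[26.6, 0.66, 4.3], 0]]
-321.0 [[[6.7, 0.17, -1.1], 0], [[13.2, 0.33, -3.1], 0], [[19.4, 0.5, -5.9], 0], [[25.2, 0.66, -9.6], 0]]
```

```bash
sed -i 's/\.5555,-\.0225\])\*1e3/.5562,-.0222])*1e3/' st.py; python3 st.py; python3 -m jog '[[[5.2,0.1,-4.3],0],[[9.9,0.3,-9.3],0],[[13.8,0.4,-14.9],0],[[17,0.6,-20.9],0],[[17,0.6,-20.9],0],[[17,0.6,-20.9],0]]'|grep force; python3 st.py
```

```text
side 193.9 n97 scene 194.8 n1  ang 38.6 r 52.0 z 205.85 F [-1.89  1.02  5.06] t 14.0 g 0.238
contact_force: [-0.7, -1.5, 5.4]
side 193.7 n91 scene 193.2 n8  ang 7.5 r 52.1 z 205.09 F [ 0.17 -1.42  5.7 ] t 14.6 g 0.240
```

```bash
python3 -m jog '[[[2.4,0.2,-6.4],0],[[3.9,0.3,-13],0],[[4.5,0.5,-19.8],0],[[4.3,0.7,-26.6],0],[[4.3,0.7,-26.6],0],[[4.3,0.7,-26.6],0]]'|grep force; python3 st.py
```

```text
contact_force: [-1.5, 1.2, 6.3]
side 193.0 n87 scene 194.1 n86  ang 339.0 r 52.0 z 204.29 F [-1.32  0.57  6.54] t 15.2 g 0.242
```

```bash
python3 -m jog '[[[-1.1,0.1,-6.7],0],[[-3.1,0.3,-13.2],0],[[-5.9,0.4,-19.4],0],[[-9.6,0.6,-25.2],0],[[-9.6,0.6,-25.2],0],[[-9.6,0.6,-25.2],0]]'|grep force; python3 st.py;  python3 -m jog '[[[-4.3,0.1,-5.2],0],[[-9.3,0.3,-9.9],0],[[-14.9,0.4,-13.8],0],[[-20.9,0.6,-17],0],[[-20.9,0.6,-17],0],[[-20.9,0.6,-17],0]]'|grep force; python3 st.py
```

```text
contact_force: [-1.6, 1.9, 6.4]
side 192.5 n90 scene 193.5 n81  ang 308.8 r 51.9 z 203.75 F [-1.06  0.46  7.41] t 15.8 g 0.242
contact_force: [-0.9, 1.6, 7.1]
side 191.3 n92 scene 192.5 n86  ang 277.9 r 52.0 z 202.83 F [-1.24  1.11  6.24] t 16.4 g 0.237
```

```bash
python3 -m jog '[[[-6.4,0.1,-2.4],0],[[-13,0.3,-3.9],0],[[-19.8,0.4,-4.5],0],[[-26.6,0.6,-4.3],0],[[-26.6,0.6,-4.3],0],[[-26.6,0.6,-4.3],0]]'|grep force; python3 st.py;  python3 -m jog '[[[-6.7,0.1,1.1],0],[[-13.2,0.3,3.1],0],[[-19.4,0.4,5.9],0],[[-25.2,0.6,9.6],0],[[-25.2,0.6,9.6],0],[[-25.2,0.6,9.6],0]]'|grep force; python3 st.py
```

```text
contact_force: [-2.4, 2.1, 6.1]
side 190.6 n42 scene 191.5 n86  ang 247.2 r 52.2 z 202.02 F [-1.09  2.38  8.04] t 17.0 g 0.239
contact_force: [0.0, 3.6, 5.8]
side 189.2 n6 scene 191.0 n85  ang 217.7 r 52.3 z 201.52 F [-0.73  2.35  5.99] t 17.6 g 0.234
```

```bash
python3 -m jog '[[[-5.2,0.2,4.3],0],[[-9.9,0.3,9.3],0],[[-13.8,0.5,14.9],0],[[-17,0.7,20.9],0],[[-17,0.7,20.9],0],[[-17,0.7,20.9],0]]'|grep force; python3 st.py;  python3 -m jog '[[[-2.4,0.2,6.4],0],[[-3.9,0.3,13],0],[[-4.5,0.5,19.8],0],[[-4.3,0.7,26.6],0],[[-4.3,0.7,26.6],0],[[-4.3,0.7,26.6],0]]'|grep force; python3 st.py
```

```text
contact_force: [0.6, 1.9, 5.9]
side 189.3 n88 scene 190.9 n85  ang 187.3 r 52.6 z 200.75 F [0.23 2.7  6.24] t 18.2 g 0.238
contact_force: [1.1, 0.9, 5.6]
side 188.9 n90 scene 190.0 n90  ang 158.3 r 52.7 z 200.17 F [1.6  1.3  5.37] t 18.8 g 0.238
```

```bash
python3 -m jog '[[[1.1,0.2,6.7],0],[[3.1,0.3,13.2],0],[[5.9,0.5,19.4],0],[[9.6,0.7,25.2],0],[[9.6,0.7,25.2],0],[[9.6,0.7,25.2],0]]'|grep force; python3 st.py;  python3 -m jog '[[[4.3,0.2,5.2],0],[[9.3,0.3,9.9],0],[[14.9,0.5,13.8],0],[[20.9,0.7,17],0],[[20.9,0.7,17],0],[[20.9,0.7,17],0]]'|grep force; python3 st.py
```

```text
contact_force: [2.1, 1.2, 5.4]
side 188.1 n95 scene 189.1 n79  ang 128.6 r 52.8 z 199.47 F [2.29 0.99 4.7 ] t 19.4 g 0.239
contact_force: [1.3, 0.5, 7.3]
side 187.6 n96 scene 188.8 n82  ang 99.1 r 52.6 z 198.88 F [2.26 0.29 6.89] t 20.0 g 0.238
```

```bash
python3 -m jog '[[[6.4,0.2,2.4],0],[[13,0.3,3.9],0],[[19.8,0.5,4.5],0],[[26.6,0.7,4.3],0],[[26.6,0.7,4.3],0],[[26.6,0.7,4.3],0]]'|grep force; python3 st.py;  python3 -m jog '[[[6.7,0.2,-1.1],0],[[13.2,0.3,-3.1],0],[[19.4,0.5,-5.9],0],[[25.2,0.7,-9.6],0],[[25.2,0.7,-9.6],0],[[25.2,0.7,-9.6],0]]'|grep force; python3 st.py; python3 tab.py 39 1 -6.3 1.27 3
```

```text
contact_force: [1.3, 0.4, 6.0]
side 186.8 n92 scene 188.5 n52  ang 68.9 r 52.4 z 198.27 F [3.53 1.02 5.03] t 20.6 g 0.240
contact_force: [2.4, -0.4, 7.0]
side 186.1 n91 scene 186.8 n2  ang 38.9 r 52.2 z 197.70 F [ 1.55 -0.69  6.82] t 21.2 g 0.242
20.1 [[[4.4, 0.14, -3.6], 0], [[8.5, 0.28, -7.7], 0], [[12.0, 0.42, -12.1], 0]]
```

```bash
python3 -m jog '[[[4.5,0.1,-3.7],0],[[8.7,0.2,-7.9],0],[[12.3,0.4,-12.5],0],[[12.3,0.4,-12.5],0],[[12.3,0.4,-12.5],0],[[12.3,0.4,-12.5],0],[[12.3,0.4,-12.5],0],[[12.3,0.4,-12.5],0]]'|grep force; python3 st.py; python3 -c "
from h import *
cam('wrist','w3');cam('side','s3');cam('scene','c3')
a=cv2.imread('pics/w3.png')[150:350,150:420];b=cv2.imread('pics/s3.png')[110:290,150:370];c=cv2.imread('pics/c3.png')[80:300,150:350]
r=lambda i:cv2.resize(i,(400,300),interpolation=cv2.INTER_CUBIC)
cv2.imwrite('pics/z4.png',np.vstack([np.hstack([r(a),r(b)]),np.hstack([r(c),r(c)*0])]))"
```

```text
contact_force: [1.8, -0.7, 6.3]
side 185.6 n90 scene 186.0 n2  ang 19.4 r 51.9 z 197.28 F [ 2.45 -0.44  6.53] t 21.9 g 0.236
```

View pics/z4.png

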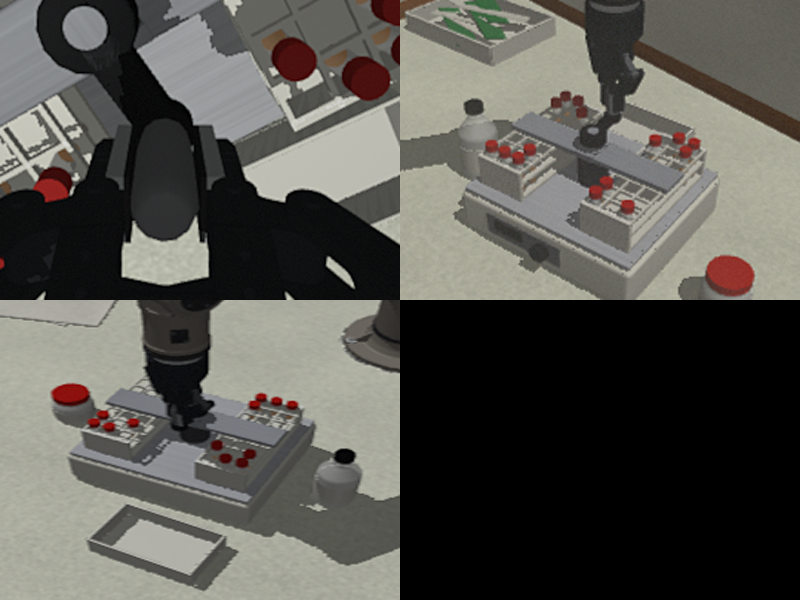

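The knob is still clamped between the pads (wrist crop), the hub sits low over the bar, and the bottle, jar and tray are where they were.

```bash
python3 -c "
from station import *
print(hand_in())"; python3 -c "
from station import *
o=get_obs();print(o['eef_pos'],o['contact_force'],o['gripper_width'],o['t'])"
```

```text
the job is handed in; nothing more can be done
None
the job is handed in; nothing more can be done
```

I turned the crank backward until the thread dropped, lowered the screw, and wound it forward about one full turn. I then handed the job in with the knob still gripped, at about 22 s of the 64 s allowed.

- **Backward turn:** I led the knob counter-clockwise in 15° steps. The vertical force flipped from +3.4 N to −3.9 N between 10° and 25° (world angle), so the thread end lies somewhere in that range. I had gone on to 39° before acting on it. I then lowered the screw about 7.7 mm at 39°, until it seated with upward force again.
- **Forward turn:** I led the knob clockwise to 19° one turn down, which is one turn from the middle of that range. The tool sank 8.2 mm over the first exact turn, and the hub went from about 194 to 186 mm, so the screw is winding in as it should.
- **Last checks:** The knob was clamped, with about 6.5 N of down-press. The bottle, jar and tray looked undisturbed in the last pictures.

**Uncertainty:** The drop angle is known only to about ±8°, so the forward turn is off from one full turn by up to about that much. Measured from the 39° I overshot to, it comes to about 379°.

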